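# Stand the spirit cases heavy end down in the rack

### The job

The two closed pine cases lying on the bench each hold a bottle of spirits, which has to be kept upright, and nothing on the outside shows which end is its heavy base. Find each case's heavy end by lifting it at mid-length, then stand both cases upright, heavy end down, on the bottom board of the bottle rack, underneath the bottles that lie in its upper tier, with the whole foot of each on the board. Set them down gently without dropping or banging them, let go, and leave everything else as it stands.

Things in the scene. Friction and masses are not known exactly. Their poses are not given: they have to be found in the camera images.
- case_a_mid (a point): First case: closed pine case lying flat, a plain square bar 220 mm long, 46 x 46 mm across, 0.42 to 0.56 kg, both ends alike. Its bottle is packed firm against one end, so it balances 30 to 36 mm off mid-length towards that heavy end (0.12 to 0.2 N m when held at mid-length); neither looks nor axes tell which end. Point: its centre; x axis along the length, either way round.
- case_b_mid (a point): Second case, the same make as the first: a closed pine case 220 mm x 46 mm x 46 mm with ends alike and its bottle packed against one end, not known which (it need not be the same as on the first). Point: centre of the case; x axis along the length (either way round).
- rack_shelf (a point): Middle of the top face of the rack's white bottom board, 50 mm above the bench; board 200 mm deep (x) by 430 mm (y), 18 mm thick. Axes: x from the open front (robot's side) to the back, y to the left along the board, z up. Free from y -130 to +130 mm. 263 mm above it cross bars at x -50 and +70 mm carry three lying wine bottles, so it cannot be reached from straight above.
- half_bottle_mid (a point): Half bottle standing near one end of the rack's bottom board, 58 mm diameter, 235 mm tall; leave it. Point: on its axis half-way up.
- cork_jar_mid (a point): Glass jar of corks standing near the other end of the bottom board, 62 mm diameter, 132 mm tall; leave it. Point: on its axis half-way up.
- wine_bottle_mid (a point): Wine bottle standing on the bench, 74 mm diameter, 300 mm tall; leave it. Point: on its axis half-way up.
- capsule_tin_mid (a point): Round steel tin on the bench, 96 mm diameter, 66 mm tall; leave it. Point: on its axis half-way up.
- corkscrew: Folded waiter's corkscrew lying on the bench, 118 mm long (x), 20 mm wide, 21 mm high; leave it. Origin: centre of its underside.
- mallet_head (a point): Centre of the head of a wooden mallet lying on the bench, head 60 mm (x) x 105 mm (y) x 60 mm high, its 24 mm thick handle running 250 mm from there along -x; leave it.
- case_a: The first case as a whole; origin: centre of the face on which it lies at the start.
- case_b: The second case as a whole; origin: centre of the face on which it lies at the start.
- rack: Steel bottle rack fixed on the bench, 200 mm deep, 460 mm wide. Origin: on the bench under the middle of its board; axes as for the board's point. Square posts 14 mm thick at x +-93, y +-223 mm; the front between them is open. The bottles lying in its upper tier run along x from -75 mm to +220 mm, undersides 274 mm above the board, tops 398 mm above the bench.
Things that resemble listed ones, but are neither listed nor needed, are in the scene too. Leave any blue look-alike of the case_a alone.

How it is judged:
By the outcome, as a careful person would: the job done as asked, in the order asked, and still so for the second after the job is handed in, with the robot touching nothing.
It also fails if it takes over 72 s, if anything falls off the work surface, if the arm or the gripper's body presses on something with over 40 N, if the wrist force passes 120 N, or if a joint passes its speed limit or range.

### The arm

A 6-joint arm with a two-finger parallel gripper is mounted at the origin on the work surface. World frame = base frame: x ahead of the robot, y to its left, z up, the work surface at z = 0. Lengths are in m, angles in rad, forces in N, time in s.
With the tool pointing down it reaches from about 0.3 to 0.775 m from the base axis. Payload 14.6 kg.
Tool frame: the origin (TCP) lies on the centre line of the jaws, within the pads' length; the fingertips stand 8 mm ahead of it and the grasp point (between the pads) lies 11 mm behind it; z points along the fingers, y is the line along which they close (so a half turn about z gives the same grasp; the last joint's range is limited). The gripper opens to 94 mm and grips with 3 to 60 N. Pads are 16 mm wide; open, the fingers measure 119 mm over their backs; the gripper's body (75 mm by 177 mm) begins 78 mm behind the grasp point.
Start: joints at [1.068, 0.3, 1.521, -0, 1.321, -0.067], TCP at [0.232, 0.499, 0.213] pointing down, gripper open.
Joint ranges: [-3.03, 3.03], [-0.79, 2.21], [0.23, 2.52], [-1.04, 4.18], [0, 3.07], [-2.55, 2.55]. Speed limits (rad/s): [2.22, 2.22, 2.57, 3.14, 3.14, 3.14].

### API

Orientations are given as a unit quaternion [x, y, z, w].
In Python, from station import r gives the robot as it stands.
- The arm moves only by the shell command python3 -m handwheel 'ROWS' [FORCE]. ROWS is JSON, a list of rows, each a list of 5 numbers: the finger opening in mm, from 0 to 94, then the shift along the tool's x, y, z in mm, then the turn about the tool's z in rad. A call has 1 to 10 rows; each row is the pose to reach, as a shift and turn from the pose commanded when the call began, along the tool's axes at that moment; what a row does not reach only later rows make up. A row lasts 1/8 s, in which the tool goes at most 62.5 mm and 10.7 degrees, less where a joint would pass 70% of its speed; a pose out of reach is approached as far as the arm can. A call with a gripper value outside its range is refused whole. The fingers move at their own pace and stop on an object; FORCE is the grip in N (left out, the last holds). Time passes only in rows, so rows that repeat a pose let the fingers close. It gives the time, the measured TCP pose, the force, the opening and the grip force at its end, in the units of the state.
- r.get_state(): the state, without advancing time (a new reading comes with each control period).
- r.camera(name): name is "scene" or "top"; returns a dict with "pixels" (400x640x3 uint8, red, green, blue), "fx", "fy", "cx", "cy" (pixels), "R" (3x3) and "t" (3): a world point X has camera coordinates R X + t. Camera axes: x right, y down, z forward; pixel columns grow to the right and rows downward; lengths in m; the calibration is good to about 2 mm. A picture is of the moment at which its call begins. There is no depth.
- r.job_done(): hands the job in; it is judged then, once.
Trained networks look in the newest picture that a camera, given by its name, has taken for a name from the list of things; names that differ only in an ending like _2 or _b are one class to them, and where a whole thing is asked for, a point or a joint stands for the part that bears it (a point fixed in the world has none). Each returns a list of dicts, best first, with "p" (0 to 1); they miss things now and then, are a little off and sometimes report something else, mostly with a low value. They report only what shows in the picture. A call takes as long as a camera call. They do not tell look-alikes from the thing itself.
- r.outline_of(camera, thing): "mask" (400x640 bool, what is visible of it) and "extent" ([left, top, right, bottom] in pixels, round what is visible of it).
- r.place_of(camera, thing): "pixel" ([column, row] in pixels: a listed point, or the origin of a listed thing).
The state is a dict: "time_s": time; "joint_pos": joint angles; "qvel": joint speeds; "effort": joint torques, N m; "position": TCP position; "tcp_rot": TCP orientation; "force": force on the tool from outside, world axes, zero at the start; "ft_torque": the same for the moment, N m; "opening": finger opening in m; "grasp_force": force on a finger pad.
Only numpy, scipy, OpenCV 4.12 (cv2) and the standard library are available. Lean on these libraries where they do the work, as an engineer would, in place of code of your own. Each camera call takes 0.05 s, during which the arm holds its last target. There are 200 camera calls.

## Working session

There is one attempt and no reset: what is moved stays moved. The work goes in short steps, Python scripts to look and compute and a shell command to move; the robot and the scene stay as the last step left them, time stands still between calls to the robot, and variables do not carry over. Pictures are saved under pics/ and viewed, at most 10 in all, crops included, and the job is handed in when it is done.

```bash
mkdir -p pics; ls; cat > h.py <<'E'
import numpy as np,cv2
from station import r
from scipy.spatial.transform import Rotation as Ro
def ray(c,px):
    d=np.array([(px[0]-c["cx"])/c["fx"],(px[1]-c["cy"])/c["fy"],1.]);R=np.array(c["R"]);o=-R.T@np.array(c["t"]);return o,R.T@d
def atz(c,px,z):
    o,d=ray(c,px);return o+d*(z-o[2])/d[2]
def proj(c,X):
    q=np.array(c["R"])@np.array(X)+np.array(c["t"]);return [c["fx"]*q[0]/q[2]+c["cx"],c["fy"]*q[1]/q[2]+c["cy"]]
def save(c,n): cv2.imwrite("pics/"+n,np.array(c["pixels"])[:,:,::-1])
E
python3 - <<'E'
from h import *
np.set_printoptions(precision=4,suppress=True)
for n in ("scene","top"):
    c=r.camera(n);save(c,n+"0.png")
    print(n,c["fx"],-np.array(c["R"]).T@np.array(c["t"]))
    for t,z in dict(case_a_mid=.023,rack_shelf=.05,half_bottle_mid=.1675,cork_jar_mid=.116,wine_bottle_mid=.15,capsule_tin_mid=.033,corkscrew=0,mallet_head=.03,case_a=0,rack=0).items():
        for d in r.place_of(n,t):
            if d["p"]>.2: print(t,round(d["p"],2),np.array(d["pixel"]),atz(c,d["pixel"],z))
    for d in r.outline_of(n,"case_a"):
        m=d["mask"].astype(np.uint8);p=cv2.findContours(m,0,2)[0];
        if not p: continue
        print("mask",round(d["p"],2),d["extent"],m.sum(),cv2.minAreaRect(max(p,key=cv2.contourArea)))
print(r.get_state())
E
```

```text
pics
scene 387.24960153873076 [ 0.2283 -0.2907  1.1738]
case_a_mid 0.8 [246.8 164.4] [0.3514 0.2778 0.023 ]
rack_shelf 0.66 [382.6 166.4] [ 0.6884 -0.0016  0.05  ]
rack_shelf 0.61 [458.9 289.2] [ 0.615  -0.4236  0.05  ]
half_bottle_mid 0.66 [336.9 107.5] [0.6558 0.1995 0.1675]
cork_jar_mid 0.94 [415.8 202.4] [ 0.6644 -0.1632  0.116 ]
cork_jar_mid 0.66 [381.6 160.8] [ 0.6708 -0.0027  0.116 ]
cork_jar_mid 0.58 [377.1 166.9] [ 0.6473 -0.01    0.116 ]
wine_bottle_mid 0.79 [286.8  77.6] [0.6044 0.3902 0.15  ]
capsule_tin_mid 0.88 [458.9 290.1] [ 0.6191 -0.4275  0.033 ]
capsule_tin_mid 0.3 [288.1  77.6] [0.651  0.4653 0.033 ]
corkscrew 0.36 [413.6 203.8] [ 0.7034 -0.1486  0.    ]
mallet_head 0.93 [333.3 229.4] [ 0.4416 -0.0668  0.03  ]
case_a 0.97 [245.8 163.8] [0.3524 0.293  0.    ]
case_a 0.7 [192.2 194.9] [0.153  0.3055 0.    ]
case_a 0.67 [364.1 318. ] [ 0.3565 -0.3243  0.    ]
rack 0.82 [377.  165.2] [0.6969 0.0258 0.    ]
mask 0.69 [345.8, 277.0, 387.3, 363.6] 1488 ((364.95001220703125, 318.8500061035156), (83.16790008544922, 19.60611915588379), 71.56504821777344)
mask 0.58 [215.7, 1
[... 1395 characters left out ...]
02344), (15.52258014678955, 70.24962615966797), 84.2894058227539)
mask 0.61 [185.7, 287.4, 258.1, 321.9] 1181 ((221.36155700683594, 304.0841064453125), (71.83914947509766, 17.611053466796875), 16.46001434326172)
{'time_s': 1.2, 'joint_pos': array([ 1.0684,  0.2999,  1.521 , -0.    ,  1.3207, -0.0666]), 'qvel': array([ 0.0003,  0.0008, -0.0006, -0.0014, -0.0003,  0.0007]), 'effort': array([ -0.0029, -53.1664, -35.2921,   0.0707,   0.0213,  -0.    ]), 'position': array([0.2322, 0.4986, 0.2134]), 'tcp_rot': array([ 0.2161,  0.9764, -0.    , -0.    ]), 'force': array([ 0.1947,  0.1049, -0.2853]), 'ft_torque': array([ 0.0113, -0.0134, -0.0289]), 'grasp_force': 0.0, 'opening': 0.09369685068448905}
```

View pics/scene0.png

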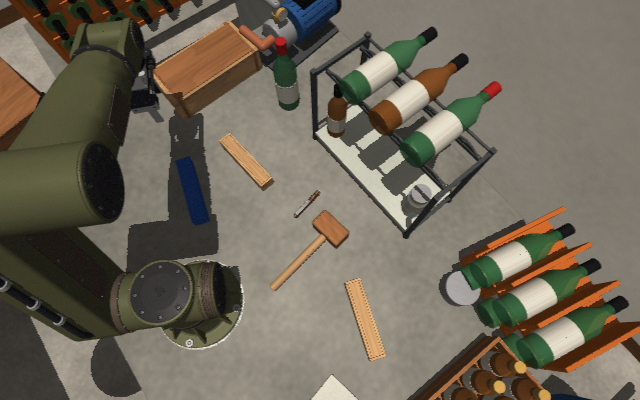

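View pics/top0.png

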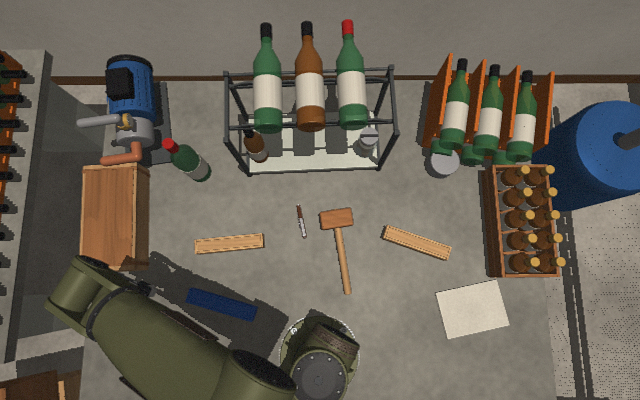

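Scene view: the pine cases are at about (246,161), left, and (365,319), right. The look-alikes are the blue bar at (192,190), the mallet at (331,229), and the crate at (208,70). In the top view the pine cases are at (229,243) and (417,242), and the blue bar at (222,304). I choose the two pine-coloured bars. The rows only turn about the tool's z axis, so I'll check how an out-of-reach row behaves while also taking a close crop.

```bash
python3 - <<'E'
from h import *
a=cv2.imread("pics/scene0.png");b=cv2.imread("pics/top0.png")
k=lambda i,x,y:cv2.resize(i[y:y+80,x:x+100],None,fx=4,fy=4,interpolation=2)
cv2.imwrite("pics/crop.png",np.vstack([np.hstack([k(a,195,125),k(a,315,280)]),np.hstack([k(b,180,203),k(b,365,203)])])[:600])
E
python3 -m handwheel '[[94,0,0,-62,0],[94,0,0,-125,0],[94,0,0,-187,0],[94,0,0,-250,0],[94,0,0,-312,0],[94,0,0,-375,0],[94,0,0,-437,0],[94,0,0,-500,0],[94,0,0,-562,0],[94,0,0,-625,0]]' 40
python3 -c "
from station import r;print(r.get_state())"
```

```text
time_s: 2.45
position: [0.2055, 0.4414, 0.6759]
tcp_rot: [0.216, 0.976, 0.014, 0.003]
force: [-0.1, 0.1, 0.1]
opening: 0.0936
grasp_force: 0.0
{'time_s': 2.45, 'joint_pos': array([ 1.05888233,  0.42043161,  0.23459301,  0.00286607,  2.45861849,
       -0.0738914 ]), 'qvel': array([-2.31085762e-02, -2.02210959e-01,  7.22975511e-05,  1.66188050e-03,
        1.96181692e-01, -1.76744494e-02]), 'effort': array([ 8.54626321e-02, -4.61994624e+01, -2.60940349e+01,  4.78961889e-02,
       -4.49281801e-01,  4.48332110e-02]), 'position': array([0.20550842, 0.44144221, 0.67589245]), 'tcp_rot': array([0.21614592, 0.97626066, 0.01363575, 0.00318392]), 'force': array([-0.11706123,  0.14669471,  0.12162121]), 'ft_torque': array([ 0.03009597, -0.08301027,  0.04775914]), 'grasp_force': 0.0, 'opening': 0.09364590935934927}
```

View pics/crop.png

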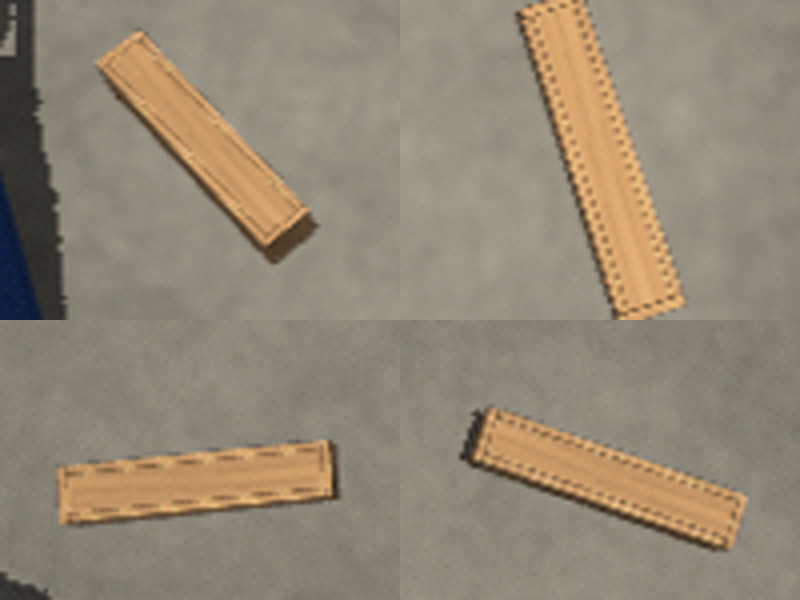

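The crop shows two plain pine bars with stitched-looking edges, and no blue on either, so the choice stands. The limit pose traded position for a slight tilt, so I'll see how that develops.

```bash
python3 -m handwheel '[[94,0,0,0,0],[94,0,0,0,0],[94,0,0,0,0]]'; python3 -m handwheel '[[94,0,100,0,0],[94,0,200,0,0],[94,0,300,0,0],[94,0,300,0,0],[94,0,300,0,0],[94,0,300,0,0]]'
python3 -c "
from station import r;print(r.get_state()['joint_pos'])"
```

```text
time_s: 2.82
position: [0.2066, 0.4434, 0.6734]
tcp_rot: [0.216, 0.976, 0.011, 0.003]
force: [-0.1, -0.1, -0.5]
opening: 0.0941
grasp_force: 0.0
time_s: 3.58
position: [0.2665, 0.5723, 0.5625]
tcp_rot: [0.216, 0.976, 0.027, 0.006]
force: [-0.8, 0.9, -0.2]
opening: 0.0937
grasp_force: 0.0
[ 1.07560602  0.62721298  0.23529901  0.00418947  2.22304023 -0.05678926]
```

```bash
python3 -m handwheel '[[94,0,0,0,0],[94,0,0,0,0]]';python3 -m handwheel '[[94,0,-60,60,0],[94,0,-60,120,0],[94,0,-60,120,0],[94,0,-60,120,0]]'
python3 -c "
from station import r;print(r.get_state()['joint_pos'])"
```

```text
time_s: 3.82
position: [0.266, 0.5713, 0.564]
tcp_rot: [0.216, 0.976, 0.028, 0.006]
force: [-0.8, 0.2, 0.0]
opening: 0.0941
grasp_force: 0.0
time_s: 4.32
position: [0.2431, 0.5222, 0.439]
tcp_rot: [0.216, 0.976, 0.027, 0.006]
force: [1.2, 1.4, 0.7]
opening: 0.0941
grasp_force: 0.0
[ 1.06982564  0.2783864   1.04009348  0.00368857  1.76708157 -0.06432578]
```

```bash
cat >> h.py <<'E'
def fk(q,p):
    a0,L1,L2,h,Lt,o3=p;s=q[1]+q[2]
    t=s+q[4]
    return np.array([a0+L1*np.sin(q[1])+L2*np.sin(s+o3)+Lt*np.sin(t),h+L1*np.cos(q[1])+L2*np.cos(s+o3)+Lt*np.cos(t)])
def axes(q): return Ro.from_quat(q).as_matrix()
E
python3 - <<'E'
from h import *
from scipy.optimize import least_squares
np.set_printoptions(precision=4,suppress=True)
D=[([0,.2999,1.521,0,1.3207],[.2322,.4986,.2134]),([0,.42043,.23459,0,2.45862],[.2055,.4414,.6759]),([0,.6272,.2353,0,2.22304],[.2665,.5723,.5625]),([0,.27839,1.04009,0,1.76708],[.2431,.5222,.439])]
f=lambda p:np.concatenate([fk(q,p)-[np.hypot(x[0],x[1]),x[2]] for q,x in D]+[(np.array(p)-[0,.4,.4,.4,.25,0])*1e-3])
s=least_squares(f,[0,.4,.4,.4,.25,0]);print(s.x,s.fun[:8])
# cases: top-face corners from colour masks
for n in("scene","top"):
    c=r.camera(n);hsv=cv2.cvtColor(c["pixels"],cv2.COLOR_RGB2HSV)
    for nm,X in(("A",[.356,.28,.04]),("B",[.353,-.32,.04])):
        u=proj(c,X);m=np.zeros((400,640),np.uint8);cv2.circle(m,(int(u[0]),int(u[1])),50,1,-1)
        m&=((hsv[...,1]>90)&(hsv[...,0]<22)&(hsv[...,2]>130)).astype(np.uint8)
        k=max(cv2.findContours(m,0,2)[0],key=cv2.contourArea)
        P=np.array([atz(c,q[0],.046)[:2] for q in k],np.float32);R=cv2.minAreaRect(P);b=cv2.boxPoints(R)
        e=b[1]-b[0] if R[1][1]<R[1][0] and False else max([b[1]-b[0],b[2]-b[1]],key=np.linalg.norm)
        print(n,nm,R,np.degrees(np.arctan2(e[1],e[0])))
E
```

```text
[0.0014 0.424  0.4493 0.2187 0.2597 0.0915] [ 0.      0.     -0.      0.      0.      0.     -0.     -0.0001]
scene A ((0.3544757068157196, 0.2883293926715851), (0.045681074261665344, 0.21902577579021454), 5.2561187744140625) -84.74387
scene B ((0.3525913655757904, -0.3224876821041107), (0.21827787160873413, 0.04664228484034538), 70.09080505371094) 70.0908
top A ((0.35682380199432373, 0.2881559133529663), (0.045146673917770386, 0.219496950507164), 5.267880916595459) -84.73211
top B ((0.3549865484237671, -0.3238183856010437), (0.2191847562789917, 0.04540622606873512), 70.21977233886719) 70.21978
```

```bash
cat >> h.py <<'E'
def go(T,dyaw=None,yaw=None):
    s=r.get_state();A=axes(s["tcp_rot"]);d=A.T@(np.array(T)-s["position"])*1000
    y=np.degrees(np.arctan2(A[1,1],A[0,1]))
    print("shift",d.round(1),"yaw_y %.1f"%y,"tilt %.1f"%np.degrees(np.arccos(-A[2,2])),"z",A[:,2].round(3),"n",np.linalg.norm(d).round(),"j",np.array(s["joint_pos"]).round(2))
    if yaw is not None:
        print("turn",[round(float(np.radians(-((yaw-y+k+180)%360-180))),3) for k in(0,180)])
E
python3 -c "
from h import *
go([.3557,.2882,.13],yaw=5.3)"
```

```text
shift [-200.9 -181.   299.4] yaw_y 65.0 tilt 3.1 z [ 0.023  0.049 -0.999] n 403.0 j [ 1.07  0.28  1.04  0.    1.77 -0.06]
turn [1.043, -2.099]
```

```bash
python3 -m handwheel '[[94,-29,-26,43,0.15],[94,-58,-52,86,0.30],[94,-87,-78,129,0.45],[94,-116,-104,172,0.6],[94,-145,-130,215,0.75],[94,-174,-156,258,0.9],[94,-201,-181,299,1.043],[94,-201,-181,299,1.043]]'
python3 -c "
from h import *
go([.3557,.2882,.0165],yaw=5.3)"
```

```text
time_s: 5.42
position: [0.358, 0.2891, 0.1305]
tcp_rot: [0.675, 0.737, 0.026, -0.009]
force: [0.3, 0.5, 0.5]
opening: 0.094
grasp_force: 0.0
shift [ -6.   -5.4 113.8] yaw_y 5.0 tilt 3.1 z [ 0.022  0.049 -0.999] n 114.0 j [0.58 0.17 1.89 0.03 1.04 0.48]
turn [-0.005, 3.137]
```

```bash
python3 -m handwheel '[[94,-3,-3,50,0],[94,-6,-5,90,0],[94,-6,-5,114,0],[94,-6,-5,114,0],[40,-6,-5,114,0],[40,-6,-5,114,0],[40,-6,-5,114,0],[40,-6,-5,114,0],[40,-6,-5,114,0]]' 55
python3 -c "
from station import r;s=r.get_state();print(s['force'],s['ft_torque'])"
python3 -m handwheel '[[40,0,0,-10,0],[40,0,0,-25,0],[40,0,0,-40,0],[40,0,0,-50,0],[40,0,0,-50,0],[40,0,0,-50,0]]'
python3 -c "
from h import *
s=r.get_state();print(s['force'],s['ft_torque'],axes(s['tcp_rot']).round(3))
save(r.camera('scene'),'liftA.png')"
```

```text
time_s: 6.55
position: [0.3556, 0.2896, 0.0172]
tcp_rot: [0.674, 0.739, 0.027, -0.008]
force: [4.6, -0.3, 1.5]
opening: 0.0475
grasp_force: 2.5
[ 4.64692338 -0.2578514   1.50466108] [-0.0970145  -0.85666328  0.0123265 ]
time_s: 7.3
position: [0.3537, 0.2868, 0.0664]
tcp_rot: [0.674, 0.739, 0.026, -0.008]
force: [-0.7, -0.8, -5.8]
opening: 0.0458
grasp_force: 54.7
[-0.69684126 -0.75520268 -5.80078715] [-0.33131377  0.02602129  0.00700086] [[-0.092  0.995  0.023]
 [ 0.995  0.091  0.05 ]
 [ 0.048  0.028 -0.998]]
```

```bash
python3 -m handwheel '[[40,0,0,0,0],[40,0,0,0,0]]' | tail -3
python3 -c "
from h import *
s=r.get_state();print(s['force'],s['ft_torque'])
go([.455,.22,.12],yaw=-90)"
```

```text
force: [-0.5, 1.8, -5.2]
opening: 0.0463
grasp_force: 54.7
[-0.50351745  1.83743032 -5.18242418] [-0.34164312  0.02457823 -0.01724126]
shift [-73.2  96.1 -54.5] yaw_y 5.2 tilt 3.2 z [ 0.023  0.05  -0.998] n 133.0 j [0.58 0.26 1.96 0.04 0.88 0.47]
turn [1.662, -1.479]
```

View pics/liftA.png

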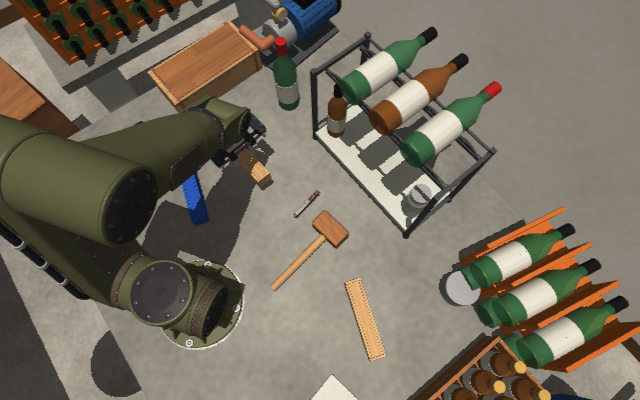

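Torque about world x is about -0.33 N m and steady, so the heavy end of A is on the +y side. The picture shows the case held at (255,165). Now I'll turn it so the heavy end points +x.

```bash
python3 -m handwheel '[[40,-8,10,-14,0.17],[40,-16,20,-27,0.34],[40,-24,30,-40,0.5],[40,-32,40,-54,0.67],[40,-40,50,-54,0.83],[40,-47,60,-54,1],[40,-54,70,-54,1.17],[40,-60,80,-54,1.33],[40,-66,90,-54,1.5],[40,-73,96,-54,1.662]]'
python3 -m handwheel '[[40,0,0,0,0],[40,0,0,0,0]]'
python3 -c "
from h import *
s=r.get_state();print(s['force'],s['ft_torque'])
go([.455,.22,.0185],yaw=-90)"
```

```text
time_s: 8.85
position: [0.4552, 0.2201, 0.1195]
tcp_rot: [1.0, -0.002, 0.011, -0.025]
force: [0.3, -0.2, -4.8]
opening: 0.0461
grasp_force: 54.7
time_s: 9.1
position: [0.4546, 0.2205, 0.1197]
tcp_rot: [1.0, 0.002, 0.012, -0.025]
force: [0.0, 0.3, -5.6]
opening: 0.0462
grasp_force: 54.7
[ 2.22163244e-03  3.19776130e-01 -5.60208104e+00] [-0.10367407  0.34400312 -0.04996109]
shift [ -2.    5.6 101. ] yaw_y -89.7 tilt 3.2 z [ 0.023  0.051 -0.998] n 101.0 j [0.36 0.28 1.78 0.05 1.04 1.9 ]
turn [0.005, -3.137]
```

```bash
python3 -m handwheel '[[40,-2,5,40,0],[40,-2,5,75,0],[40,-2,5,92,0],[40,-2,5,99,0],[40,-2,5,102,0],[40,-2,5,102,0],[60,-2,5,102,0],[94,-2,5,102,0],[94,-2,5,102,0]]'
python3 -m handwheel '[[94,0,0,-50,0],[94,0,0,-100,0],[94,0,0,-120,0],[94,0,0,-120,0]]'
python3 -c "
from h import *
s=r.get_state();print(s['force'],s['ft_torque'])
go([.354,-.323,.12],yaw=-19.8)"
```

```text
time_s: 10.22
position: [0.4557, 0.2205, 0.0181]
tcp_rot: [1.0, 0.0, 0.012, -0.025]
force: [-1.0, -0.5, -0.3]
opening: 0.0721
grasp_force: 0.0
time_s: 10.72
position: [0.4531, 0.2145, 0.1387]
tcp_rot: [1.0, 0.0, 0.013, -0.026]
force: [0.3, -0.1, 0.4]
opening: 0.0944
grasp_force: 0.0
[ 0.25078846 -0.1347487   0.35765956] [-0.06337387  0.13087028  0.00892649]
shift [-99.7 537.6 -11.7] yaw_y -89.9 tilt 3.3 z [ 0.026  0.052 -0.998] n 547.0 j [0.35 0.25 1.78 0.04 1.08 1.9 ]
turn [-1.224, 1.918]
```

```bash
python3 -m handwheel '[[94,-10,54,-5,-0.12],[94,-20,108,-10,-0.24],[94,-30,162,-12,-0.36],[94,-40,215,-12,-0.49],[94,-50,269,-12,-0.61],[94,-60,323,-12,-0.73],[94,-70,377,-12,-0.86],[94,-80,430,-12,-0.98],[94,-90,484,-12,-1.1],[94,-100,538,-12,-1.224]]'
python3 -m handwheel '[[94,0,0,0,0],[94,0,0,0,0],[94,0,0,0,0]]' >/dev/null
python3 -c "
from h import *
s=r.get_state();print(s['force'],s['ft_torque'])
go([.354,-.323,.0165],yaw=-19.8)"
```

```text
time_s: 11.98
position: [0.352, -0.325, 0.1183]
tcp_rot: [0.817, 0.576, 0.024, -0.015]
force: [-0.3, 0.1, 0.8]
opening: 0.094
grasp_force: 0.0
[0.53743014 0.03527911 0.17281677] [-0.08548529  0.10239193  0.02836258]
shift [ -6.    0.4 102.9] yaw_y -19.8 tilt 3.2 z [ 0.023  0.051 -0.998] n 103.0 j [-0.84  0.26  1.81  0.06  1.1  -0.53]
turn [0.0, -3.142]
```

```bash
python3 -m handwheel '[[94,-3,0,50,0],[94,-6,0,85,0],[94,-6,0,103,0],[94,-6,0,103,0],[40,-6,0,103,0],[40,-6,0,103,0],[40,-6,0,103,0],[40,-6,0,103,0],[40,-6,0,103,0]]' 55
python3 -m handwheel '[[40,0,0,-10,0],[40,0,0,-25,0],[40,0,0,-50,0],[40,0,0,-80,0],[40,0,0,-80,0],[40,0,0,-80,0],[40,0,0,-80,0]]'
python3 -c "
from h import *
s=r.get_state();print(s['force'],s['ft_torque'])
go([.455,-.24,.12],yaw=-90)"
```

```text
time_s: 13.48
position: [0.3535, -0.3241, 0.0168]
tcp_rot: [0.818, 0.575, 0.024, -0.014]
force: [2.2, -1.1, 0.9]
opening: 0.0471
grasp_force: 1.0
time_s: 14.35
position: [0.3511, -0.3275, 0.0955]
tcp_rot: [0.818, 0.575, 0.024, -0.015]
force: [0.5, -0.4, -5.0]
opening: 0.0455
grasp_force: 55.0
[ 0.5117193  -0.44071428 -5.03842096] [-0.29240721  0.13184292  0.0326391 ]
shift [118.8  68.1 -17.6] yaw_y -19.8 tilt 3.2 z [ 0.022  0.052 -0.998] n 138.0 j [-0.85  0.3   1.82  0.06  1.05 -0.54]
turn [1.225, -1.917]
```

B's torque change is (-0.21, +0.03), so its heavy end points along +70° (+y). I'll turn it to +x as well.

```bash
python3 -m handwheel '[[40,15,8,-10,0.15],[40,30,17,-17,0.3],[40,45,25,-17,0.46],[40,60,34,-17,0.61],[40,75,43,-17,0.76],[40,90,52,-17,0.92],[40,105,60,-17,1.07],[40,119,68,-17,1.225],[40,119,68,-17,1.225],[40,119,68,-17,1.225]]'
python3 -c "
from h import *
s=r.get_state();print(s['force'],s['ft_torque'])
go([.455,-.24,.0173],yaw=-90)"
```

```text
time_s: 15.6
position: [0.4548, -0.2403, 0.1199]
tcp_rot: [1.0, 0.002, 0.011, -0.026]
force: [0.6, 0.1, -3.9]
opening: 0.0456
grasp_force: 55.0
[ 0.55053012  0.14413642 -3.89114629] [-0.06259972  0.31052544  0.02686733]
shift [ -2.1   5.  102.5] yaw_y -89.8 tilt 3.2 z [ 0.023  0.051 -0.998] n 103.0 j [-0.59  0.32  1.72  0.06  1.11  0.95]
turn [0.004, -3.138]
```

```bash
python3 -m handwheel '[[40,-2,5,40,0],[40,-2,5,75,0],[40,-2,5,92,0],[40,-2,5,99,0],[40,-2,5,103,0],[40,-2,5,103,0],[60,-2,5,103,0],[94,-2,5,103,0],[94,-2,5,103,0]]'
python3 -m handwheel '[[94,0,0,-60,0],[94,0,-40,-120,0],[94,0,-80,-180,0],[94,20,-130,-240,0],[94,50,-180,-300,0],[94,80,-230,-360,0],[94,110,-260,-420,0],[94,130,-270,-480,0],[94,130,-270,-490,0]]'
python3 -c "
from h import *
go([.6,.037,.5],yaw=-90)"
```

```text
time_s: 16.73
position: [0.4561, -0.2401, 0.0177]
tcp_rot: [1.0, -0.0, 0.012, -0.025]
force: [-0.2, 0.7, 0.3]
opening: 0.0721
grasp_force: 0.0
time_s: 17.85
position: [0.5639, -0.0042, 0.494]
tcp_rot: [1.0, 0.0, 0.012, -0.025]
force: [1.2, 0.0, 1.1]
opening: 0.0937
grasp_force: 0.0
shift [ 36.3 -41.4  -3. ] yaw_y -89.9 tilt 3.2 z [ 0.024  0.051 -0.998] n 55.0 j [-0.1   0.3   0.88  0.06  1.94  1.49]
turn [0.001, -3.141]
```

```bash
python3 -m handwheel '[[94,2000,0,0,0],[94,2000,0,0,0],[94,2000,0,0,0],[94,2000,0,0,0],[94,2000,0,0,0],[94,2000,0,0,0],[94,2000,0,0,0],[94,2000,0,0,0]]'|head -3
python3 -c "
from h import *
go([.6,.037,.5],yaw=-90)"
```

```text
time_s: 18.85
position: [0.7772, 0.0082, 0.37]
tcp_rot: [0.999, 0.006, 0.035, -0.032]
shift [-167.3  -39.5 -139.9] yaw_y -89.2 tilt 5.4 z [ 0.069  0.064 -0.996] n 222.0 j [-0.06  0.91  0.23  0.07  1.93  1.53]
turn [0.014, -3.127]
```

```bash
python3 -c "
from h import *
s=r.get_state();print(s['force'],s['ft_torque'],s['time_s'])
c=r.camera('scene');save(c,'rk.png')"
```

```text
[-11.84235864  51.26890613  49.29046764] [12.64021443  1.82874229  1.39413821] 18.85
```

View pics/rk.png

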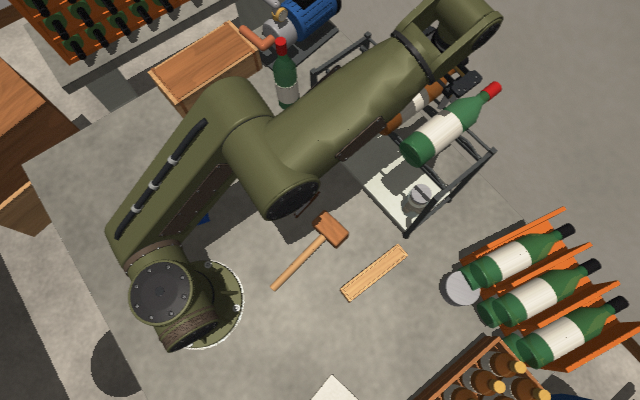

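The picture shows the arm over the rack with the fingers down among the upper bottles near (455,85). My limit push sagged down onto them, and the wrist force is about 71 N. I'll back straight up now and then check the bottles.

```bash
python3 -m handwheel '[[94,-3,0,-15,0],[94,-8,0,-40,0],[94,-15,0,-75,0],[94,-60,0,-110,0],[94,-110,0,-140,0],[94,-160,0,-160,0]]'|sed -n 2,4p
python3 -m handwheel '[[94,-60,0,0,0],[94,-120,0,0,0],[94,-180,0,0,0],[94,-220,0,0,0],[94,-220,0,0,0]]'|sed -n 2,4p
python3 - <<'E'
from h import *
s=r.get_state();print(s['force'],s['ft_torque'],s['time_s']);go([.4,.037,.5])
a=cv2.imread("pics/scene0.png");b=cv2.imread("pics/top0.png");c=r.camera('scene');d=r.camera('top')
k=lambda i,x,y:cv2.resize(i[y:y+150,x:x+200],None,fx=2,fy=2)
p=lambda c:np.array(c["pixels"])[:,:,::-1]
cv2.imwrite("pics/cmp.png",np.vstack([np.hstack([k(a,300,20),k(p(c),300,20)]),np.hstack([k(b,215,15),k(p(d),215,15)])]))
E
```

```text
position: [0.6083, -0.0086, 0.5119]
tcp_rot: [0.999, -0.001, 0.03, -0.025]
force: [1.5, -0.2, 1.5]
position: [0.388, -0.0078, 0.5001]
tcp_rot: [0.999, -0.001, 0.032, -0.025]
force: [0.6, -0.5, 1.3]
[ 0.61568502 -0.45028602  1.29623912] [-0.07573659  0.193325    0.02690797] 20.275
shift [ 11.9 -44.8   3.1] yaw_y -90.0 tilt 4.7 z [ 0.065  0.05  -0.997] n 46.0 j [-0.16 -0.15  1.36  0.06  1.88  1.44]
```

View pics/cmp.png

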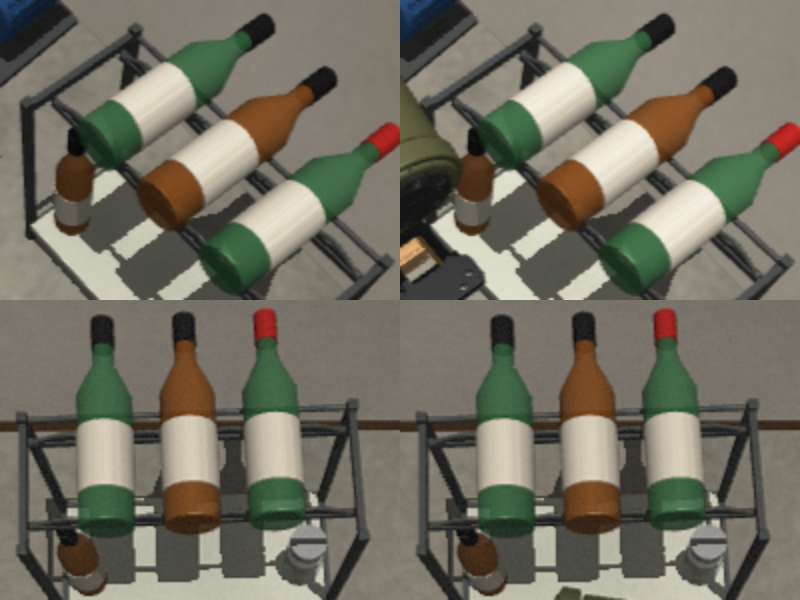

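The bottles stand exactly as before. Next I'll push along the arm's own reach direction (about 42° up), so that the arm cannot sag and only the tilt can give, high above the rack.

```bash
python3 -m handwheel '[[94,62,0,-5,0],[94,124,0,-10,0],[94,186,0,-14,0],[94,240,0,-15,0]]'|sed -n 2,2p
for i in 1 2; do python3 -m handwheel '[[94,1574,0,-1240,0],[94,1574,0,-1240,0],[94,1574,0,-1240,0]]'|sed -n 1,2p
python3 -c "
from h import *
go([.6,.037,.5])"; done
```

```text
position: [0.6218, -0.0094, 0.526]
time_s: 21.25
position: [0.6542, -0.0116, 0.547]
shift [-58.3 -46.1  44.6] yaw_y -90.0 tilt 5.8 z [ 0.087  0.052 -0.995] n 87.0 j [-0.1   0.65  0.24  0.07  2.17  1.52]
time_s: 21.62
position: [0.6573, -0.0126, 0.5577]
shift [-64.7 -46.6  52.1] yaw_y -90.0 tilt 8.1 z [ 0.132  0.051 -0.99 ] n 95.0 j [-0.1   0.64  0.23  0.08  2.14  1.52]
```

```bash
for i in 1 2 3; do python3 -m handwheel '[[94,1650,0,-1120,0]]'>/dev/null; done
python3 -c "
from h import *
print(r.get_state()['time_s']);go([.6,.037,.5])"
python3 -m handwheel '[[94,1650,0,-1050,0],[94,1650,0,-1050,0],[94,1650,0,-1050,0],[94,1650,0,-1050,0],[94,1650,0,-1050,0],[94,1650,0,-1050,0]]'|sed -n 1,2p
python3 -c "
from h import *
go([.6,.037,.5])"
```

```text
22.0
shift [-89.9 -47.4  53.2] yaw_y -90.0 tilt 13.5 z [ 0.228  0.051 -0.972] n 115.0 j [-0.1   0.63  0.24  0.08  2.05  1.52]
time_s: 22.75
position: [0.6794, -0.0156, 0.5769]
shift [-97.5 -48.6  56. ] yaw_y -90.0 tilt 15.5 z [ 0.262  0.05  -0.964] n 122.0 j [-0.11  0.62  0.24  0.09  2.03  1.52]
```

```bash

python3 -m handwheel '[[94,1850,0,-750,0]]'>/dev/null
python3 -m handwheel '[[94,1850,0,-750,0]]'>/dev/null
python3 -m handwheel '[[94,1850,0,-750,0]]'>/dev/null
python3 -m handwheel '[[94,1850,0,-750,0]]'>/dev/null
python3 -m handwheel '[[94,1880,0,-680,0]]'>/dev/null
python3 -m handwheel '[[94,1880,0,-680,0]]'>/dev/null
python3 -m handwheel '[[94,1880,0,-600,0]]'>/dev/null
python3 -m handwheel '[[94,1880,0,-600,0]]'
python3 -c "
from h import *
go([.6,.037,.5])"
```

```text
time_s: 23.75
position: [0.743, -0.0183, 0.6113]
tcp_rot: [0.962, -0.007, 0.272, -0.026]
force: [0.2, 0.3, -0.7]
opening: 0.094
grasp_force: 0.0
shift [-181.5  -49.5   22.5] yaw_y -89.9 tilt 31.7 z [ 0.523  0.045 -0.851] n 189.0 j [-0.11  0.61  0.24  0.1   1.75  1.52]
```

```bash

python3 -m handwheel '[[94,1980,0,-250,0]]'>/dev/null
python3 -m handwheel '[[94,1980,0,-250,0]]'>/dev/null
python3 -m handwheel '[[94,1980,0,-200,0]]'>/dev/null
python3 -m handwheel '[[94,1990,0,-150,0]]'>/dev/null
python3 -m handwheel '[[94,2000,0,-100,0]]'>/dev/null
python3 -m handwheel '[[94,2000,0,-50,0]]'>/dev/null
python3 -m handwheel '[[94,0,0,0,0],[94,0,0,0,0]]'
python3 -c "
from h import *
go([.43,.037,.5]);print(axes(r.get_state()['tcp_rot']).round(3))"
```

```text
time_s: 24.75
position: [0.7985, -0.0201, 0.6362]
tcp_rot: [0.927, -0.009, 0.375, -0.025]
force: [0.9, -0.1, -0.0]
opening: 0.094
grasp_force: 0.0
shift [-361.4  -50.2 -156.4] yaw_y -89.9 tilt 44.2 z [ 0.696  0.039 -0.717] n 397.0 j [-0.11  0.63  0.24  0.11  1.52  1.52]
[[ 0.718  0.001  0.696]
 [-0.036 -0.999  0.039]
 [ 0.695 -0.053 -0.717]]
```

```bash
cat >> h.py <<'E'
def cases(seeds):
    for n in("scene","top"):
        c=r.camera(n);hsv=cv2.cvtColor(c["pixels"],cv2.COLOR_RGB2HSV)
        for nm,X in seeds.items():
            u=proj(c,X);m=np.zeros((400,640),np.uint8);cv2.circle(m,(int(u[0]),int(u[1])),50,1,-1)
            m&=((hsv[...,1]>90)&(hsv[...,0]<22)&(hsv[...,2]>130)).astype(np.uint8)
            K=cv2.findContours(m,0,2)[0]
            if not K: continue
            P=np.array([atz(c,q[0],.046)[:2] for q in max(K,key=cv2.contourArea)],np.float32);R=cv2.minAreaRect(P);b=cv2.boxPoints(R)
            e=max([b[1]-b[0],b[2]-b[1]],key=np.linalg.norm);print(n,nm,np.round(R[0],4),np.round(R[1],3),"%.1f"%np.degrees(np.arctan2(e[1],e[0])))
E
python3 - <<'E'
from h import *
cases({"A":[.4545,.22,.04],"B":[.455,-.24,.04]})
# board front edge from first pictures
for n in("top","scene"):
    c=r.camera(n);im=cv2.imread("pics/%s0.png"%n);h=cv2.cvtColor(im,cv2.COLOR_BGR2HSV)
    m=((h[...,1]<40)&(h[...,2]>185)).astype(np.uint8);P=[]
    for v,u in zip(*np.nonzero(m)):
        X=atz(c,(u,v),.05)
        if .55<X[0]<.85 and abs(X[1])<.26:P.append(X[:2])
    P=np.array(P);print(n,len(P),P.min(0),P.max(0))
    for y in(-.18,-.1,0,.05,.1,.15,.18):
        q=P[abs(P[:,1]-y)<.01];print(y,np.percentile(q[:,0],[0,3,100]).round(3) if len(q) else None)
    s=P[P[:,0]<P[:,0].min()+.04];print("front y",s[:,1].min(),s[:,1].max())
go([.43,.037,.5])
E
```

```text
scene B [ 0.4556 -0.2405] [0.22  0.047] 0.1
top A [0.4766 0.2211] [0.178 0.045] 1.3
top B [ 0.4574 -0.2404] [0.217 0.047] 0.3
top 2330 [ 0.5948468  -0.20087612] [0.84756267 0.23170278]
-0.18 [0.61  0.614 0.802]
-0.1 [0.607 0.61  0.847]
0 [0.604 0.604 0.847]
0.05 [0.601 0.604 0.847]
0.1 [0.601 0.605 0.796]
0.15 [0.598 0.598 0.847]
0.18 [0.598 0.598 0.848]
front y -0.20087611787102566 0.2245674072494709
scene 2659 [ 0.59340787 -0.19883985] [0.79117464 0.23064242]
-0.18 [0.608 0.609 0.741]
-0.1 [0.605 0.608 0.776]
0 [0.602 0.605 0.761]
0.05 [0.6   0.601 0.644]
0.1 [0.599 0.603 0.756]
0.15 [0.595 0.597 0.639]
0.18 [0.595 0.595 0.628]
front y -0.19883985164947404 0.22563315636749742
shift [-361.5  -50.2 -156.6] yaw_y -89.9 tilt 44.2 z [ 0.696  0.039 -0.717] n 397.0 j [-0.11  0.63  0.24  0.11  1.51  1.52]
```

```bash
python3 -c "
from h import *
go([.42,.21,.25]);go([.4376,.2181,.0795])"
```

```text
shift [-548.6 -209.7   22.5] yaw_y -89.9 tilt 44.2 z [ 0.696  0.039 -0.717] n 588.0 j [-0.11  0.63  0.24  0.11  1.51  1.52]
shift [-654.7 -208.7  157.4] yaw_y -89.9 tilt 44.2 z [ 0.696  0.039 -0.717] n 705.0 j [-0.11  0.63  0.24  0.11  1.51  1.52]
```

```bash
python3 -m handwheel '[[94,-55,-21,2,0],[94,-110,-42,4,0],[94,-165,-63,7,0],[94,-220,-84,9,0],[94,-275,-105,11,0],[94,-330,-126,13,0],[94,-385,-147,16,0],[94,-440,-168,18,0],[94,-495,-189,20,0],[94,-549,-210,22,0]]' | sed -n 1,3p
python3 -m handwheel '[[94,0,0,0,0]]' >/dev/null
python3 -c "
from h import *
go([.4376,.2181,.0795]);go([.4933,.2212,.0221],yaw=-90)"
```

```text
time_s: 26.2
position: [0.4517, 0.1902, 0.2833]
tcp_rot: [0.926, -0.01, 0.376, -0.025]
shift [-150.3  -16.8  137.5] yaw_y -89.8 tilt 44.0 z [ 0.693  0.04  -0.719] n 204.0 j [ 0.48 -0.23  2.08 -0.5   0.63  2.38]
shift [-150.1  -16.7  217.5] yaw_y -89.8 tilt 44.0 z [ 0.693  0.04  -0.719] n 265.0 j [ 0.48 -0.23  2.08 -0.5   0.63  2.38]
turn [0.004, -3.138]
```

```bash
python3 -m handwheel '[[94,0,-2,0,-0.186],[94,-5,-4,0,-0.372],[94,-10,-6,0,-0.558],[94,-20,-8,0,-0.744],[94,-30,-10,10,-0.93],[94,-40,-12,20,-1.116],[94,-50,-14,30,-1.302],[94,-60,-15,40,-1.488],[94,-70,-16,50,-1.674],[94,-80,-17,60,-1.86]]' | sed -n 1,3p
python3 -c "
from h import *
go([.4376,.2181,.0795],yaw=90)"
```

```text
time_s: 27.58
position: [0.4386, 0.2119, 0.1872]
tcp_rot: [0.559, 0.738, 0.244, 0.287]
shift [ 22.5 -72.5  76.6] yaw_y 20.4 tilt 44.3 z [ 0.697  0.039 -0.716] n 108.0 j [ 0.56 -0.09  2.21 -0.86  0.46  0.96]
turn [-1.215, 1.927]
```

```bash
python3 -m handwheel '[[94,3,-10,11,-0.186],[94,6,-20,22,-0.372],[94,9,-30,33,-0.558],[94,12,-40,44,-0.744],[94,15,-50,55,-0.93],[94,18,-60,66,-1.116],[94,22,-72,77,-1.282],[94,22,-72,77,-1.282]]' | sed -n 1,3p
python3 -c "
from h import *
go([.4376,.2181,.0795]);go([.4933,.2212,.0221],yaw=90)"
```

```text
time_s: 28.58
position: [0.4426, 0.2149, 0.1156]
tcp_rot: [0.009, 0.937, 0.027, 0.347]
shift [27.4  1.1 24.3] yaw_y 90.2 tilt 40.8 z [ 0.652  0.045 -0.757] n 37.0 j [ 0.53  0.07  2.23 -1.04  0.35 -0.11]
shift [ 22.6   0.8 104.2] yaw_y 90.2 tilt 40.8 z [ 0.652  0.045 -0.757] n 107.0 j [ 0.53  0.07  2.23 -1.04  0.35 -0.11]
turn [0.003, -3.139]
```

```bash
python3 -m handwheel '[[94,3,0,25,0],[94,5,0,50,0],[94,6,0,70,0],[94,6,0,70,0]]' | sed -n 1,4p
python3 -c "
from h import *
go([.5128,.2213,.0217],yaw=90)"
```

```text
time_s: 29.08
position: [0.4894, 0.2177, 0.0803]
tcp_rot: [0.009, 0.944, 0.029, 0.328]
force: [-0.4, 0.9, -0.9]
shift [18.1 -0.1 60.6] yaw_y 90.2 tilt 38.5 z [ 0.62   0.05  -0.783] n 63.0 j [ 0.46  0.24  2.13 -1.04  0.27 -0.14]
turn [0.003, -3.138]
```

```bash
python3 -m handwheel '[[94,8,0,22,0],[94,14,0,44,0],[94,18,0,60,0],[94,18,0,60,0]]' | sed -n 1,4p
python3 -c "
from h import *
go([.5128,.2213,.0217],yaw=90)"
```

```text
time_s: 29.58
position: [0.5196, 0.2222, 0.0423]
tcp_rot: [0.006, 0.95, 0.031, 0.309]
force: [0.3, 0.2, 0.1]
shift [17.5 -2.1 12.6] yaw_y 90.4 tilt 36.2 z [ 0.589  0.055 -0.807] n 22.0 j [ 0.43  0.37  2.05 -1.04  0.23 -0.16]
turn [0.007, -3.135]
```

```bash
python3 -m handwheel '[[94,9,-1,8,0],[94,17,-2,15,0],[94,20,-2,17,0],[94,20,-2,17,0]]' | sed -n 1,4p
python3 -c "
from h import *
go([.5128,.2213,.0217],yaw=90)"
```

```text
time_s: 30.08
position: [0.5178, 0.2224, 0.027]
tcp_rot: [0.005, 0.954, 0.032, 0.299]
force: [0.9, 0.3, 0.1]
shift [ 7.1 -1.4  1.4] yaw_y 90.6 tilt 35.0 z [ 0.571  0.057 -0.819] n 7.0 j [ 0.43  0.4   2.05 -1.04  0.21 -0.16]
turn [0.01, -3.132]
```

```bash
python3 -m handwheel '[[94,5,0,5,0],[94,5,0,5,0],[40,5,0,5,0],[40,5,0,5,0],[40,5,0,5,0],[40,5,0,5,0],[40,5,0,5,0],[40,5,0,5,0]]' 58
python3 -c "
from h import *
s=r.get_state();print(s['grasp_force']);A=axes(s['tcp_rot']);print('case x in tool',(A.T@[1,0,0]).round(3),'tilt',A[:,2].round(3))
go([.45,.10,.30])"
```

```text
time_s: 31.08
position: [0.5179, 0.2228, 0.023]
tcp_rot: [0.005, 0.954, 0.032, 0.297]
force: [-2.1, -1.8, 4.2]
opening: 0.0464
grasp_force: 57.3
57.31132909427913
case x in tool [-0.824 -0.01   0.566] tilt [ 0.566  0.057 -0.822]
shift [-104.1 -104.4 -273.3] yaw_y 90.6 tilt 34.7 z [ 0.566  0.057 -0.822] n 311.0 j [ 0.43  0.41  2.04 -1.04  0.21 -0.16]
```

```bash
python3 -c "
from h import *
go([.518,.222,.07]);go([.50,.10,.30]);go([.60,0,.52])"
```

```text
shift [-26.6   2.2 -38.6] yaw_y 90.6 tilt 34.7 z [ 0.566  0.057 -0.822] n 47.0 j [ 0.43  0.41  2.04 -1.04  0.21 -0.16]
shift [-145.3 -104.9 -244.9] yaw_y 90.6 tilt 34.7 z [ 0.566  0.057 -0.822] n 304.0 j [ 0.43  0.41  2.04 -1.04  0.21 -0.16]
shift [-355.  -191.8 -374.9] yaw_y 90.6 tilt 34.7 z [ 0.566  0.057 -0.822] n 551.0 j [ 0.43  0.41  2.04 -1.04  0.21 -0.16]
```

```bash
python3 -m handwheel '[[40,-10,1,-15,0],[40,-27,2,-39,0],[40,-55,-20,-90,0],[40,-85,-50,-140,0],[40,-115,-80,-190,0],[40,-145,-105,-245,0],[40,-195,-125,-275,0],[40,-250,-150,-310,0],[40,-300,-170,-345,0],[40,-355,-192,-375,0]]'
python3 -c "
from h import *
go([.60,0,.52])"
```

```text
time_s: 32.33
position: [0.5884, 0.01, 0.4966]
tcp_rot: [0.005, 0.955, 0.032, 0.296]
force: [1.6, 0.1, -4.4]
opening: 0.0468
grasp_force: 57.1
shift [-23.1  -8.6 -13.3] yaw_y 90.6 tilt 34.6 z [ 0.565  0.058 -0.823] n 28.0 j [-0.1  -0.01  1.34  0.12  1.22 -1.66]
```

```bash

python3 -m handwheel '[[40,-60,-4,-8,0],[40,-120,-8,-16,0],[40,-180,-8,-23,0],[40,-215,-8,-26,0]]' >/dev/null
python3 -m handwheel '[[40,-2000,0,-260,0]]'>/dev/null
python3 -m handwheel '[[40,-2000,0,-200,0]]'>/dev/null
python3 -m handwheel '[[40,-2000,0,-150,0]]'>/dev/null
python3 -m handwheel '[[40,-2000,0,-100,0]]'>/dev/null
python3 -m handwheel '[[40,-2000,0,-50,0]]'>/dev/null
python3 -m handwheel '[[40,-2000,0,0,0]]'>/dev/null
python3 -m handwheel '[[40,-2000,0,50,0]]'>/dev/null
python3 -m handwheel '[[40,-2000,0,100,0]]'
python3 -c "
from h import *
go([.60,0,.52])"
```

```text
time_s: 33.83
position: [0.8079, -0.0112, 0.6713]
tcp_rot: [0.009, 0.902, 0.033, 0.43]
force: [0.2, -0.3, -5.8]
opening: 0.0456
grasp_force: 57.9
shift [248.9   3.8 -65.6] yaw_y 90.7 tilt 51.0 z [ 0.776  0.052 -0.629] n 257.0 j [-0.1   0.61  0.24  0.13  1.42 -1.61]
```

```bash

python3 -m handwheel '[[40,-2000,0,200,0]]'>/dev/null
python3 -m handwheel '[[40,-2000,0,250,0]]'>/dev/null
python3 -m handwheel '[[40,0,0,0,0]]'>/dev/null
python3 -c "
from h import *
go([.50,.07,.45]);A=axes(r.get_state()['tcp_rot']);c=np.array([-.824,-.010,.566])
for t in np.arange(2.8,3.5,.05):
    w=A@Ro.from_rotvec([0,0,t]).as_matrix()@c;print(round(t,2),w.round(3))"
```

```text
shift [ 380.3   71.2 -124.6] yaw_y 90.8 tilt 55.3 z [ 0.82   0.049 -0.57 ] n 406.0 j [-0.1   0.61  0.24  0.14  1.34 -1.61]
2.8 [ 0.022 -0.201 -0.979]
2.85 [ 0.014 -0.161 -0.987]
2.9 [ 0.008 -0.121 -0.992]
2.95 [ 0.002 -0.08  -0.996]
3.0 [-0.002 -0.039 -0.999]
3.05 [-0.005  0.002 -1.   ]
3.1 [-0.007  0.043 -0.999]
3.15 [-0.007  0.084 -0.996]
3.2 [-0.007  0.125 -0.992]
3.25 [-0.005  0.166 -0.986]
3.3 [-0.002  0.206 -0.978]
3.35 [ 0.002  0.246 -0.969]
3.4 [ 0.007  0.285 -0.958]
3.45 [ 0.013  0.324 -0.946]
3.5 [ 0.021  0.362 -0.932]
```

```bash

python3 -m handwheel '[[40,50,5,-15,0.1],[40,100,15,-30,0.28],[40,150,25,-45,0.46],[40,200,35,-60,0.64],[40,250,45,-80,0.82],[40,300,55,-95,1.0],[40,340,63,-110,1.18],[40,370,70,-120,1.36],[40,380,71,-125,1.54],[40,380,71,-125,1.7]]'
python3 -m handwheel '[[40,0,0,0,0.18],[40,0,0,0,0.36],[40,0,0,0,0.54],[40,0,0,0,0.72],[40,0,0,0,0.9],[40,0,0,0,1.08],[40,0,0,0,1.25],[40,0,0,0,1.35],[40,0,0,0,1.35]]'
python3 -c "
from h import *
A=axes(r.get_state()['tcp_rot']);c=np.array([-.824,-.010,.566]);print(A@c,A.round(3));go([.5,.07,.45]);save(r.camera('scene'),'held.png')"
```

```text
time_s: 35.45
position: [0.4986, 0.0701, 0.4505]
tcp_rot: [0.639, 0.614, 0.353, 0.301]
force: [1.0, 0.3, -4.7]
opening: 0.0457
grasp_force: 57.9
time_s: 36.58
position: [0.4995, 0.0698, 0.4506]
tcp_rot: [0.882, 0.083, 0.464, 0.016]
force: [-0.5, 0.2, -5.7]
opening: 0.0457
grasp_force: 57.9
[ 0.00448559 -0.09442594 -0.99523646] [[ 0.556  0.132  0.82 ]
 [ 0.16  -0.986  0.049]
 [ 0.815  0.104 -0.57 ]]
shift [-0.2 -0.2  0.8] yaw_y -82.4 tilt 55.3 z [ 0.82   0.049 -0.57 ] n 1.0 j [ 0.07 -0.39  1.9  -0.01  0.67  1.46]
```

View pics/held.png

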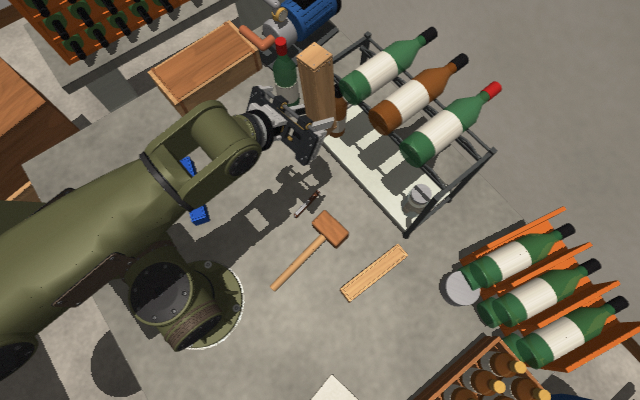

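The picture shows case A held upright, its top at (316,55) and its heavy end low. Going down low straight ahead would drive joint 5 below 0, so I'll come down on the right-hand side, where joint 4 can roll over.

```bash
python3 -c "
from h import *
go([.52,-.19,.36]);go([.53,-.16,.20])"
```

```text
shift [-104.7  249.2   55.6] yaw_y -82.3 tilt 55.3 z [ 0.821  0.049 -0.569] n 276.0 j [ 0.07 -0.39  1.9  -0.01  0.67  1.46]
shift [-224.7  204.1  156.4] yaw_y -82.3 tilt 55.3 z [ 0.821  0.049 -0.569] n 341.0 j [ 0.07 -0.39  1.9  -0.01  0.67  1.46]
```

```bash

python3 -m handwheel '[[40,-20,50,11,0.06],[40,-40,100,22,0.117],[40,-60,150,33,0.117],[40,-82,200,44,0.117],[40,-105,249,56,0.117],[40,-135,240,80,0.117],[40,-165,228,105,0.117],[40,-195,216,130,0.117],[40,-225,204,156,0.117],[40,-225,204,156,0.117]]'
python3 -c "
from h import *
A=axes(r.get_state()['tcp_rot']);c=np.array([-.824,-.010,.566]);print(A@c);go([.53,-.16,.115])"
```

```text
time_s: 37.88
position: [0.5289, -0.1588, 0.1973]
tcp_rot: [0.886, 0.031, 0.462, -0.012]
force: [-0.3, -1.7, -4.7]
opening: 0.0457
grasp_force: 58.0
[-0.00785853  0.00272477 -0.99968136]
shift [-66.9   0.7  47.9] yaw_y -86.2 tilt 55.1 z [ 0.818  0.051 -0.572] n 82.0 j [-0.6   0.05  2.16  1.41  0.54 -0.25]
```

```bash

python3 -m handwheel '[[40,-22,0,16,0],[40,-45,0,32,0],[40,-64,0,46,0],[40,-64,0,46,0]]'>/dev/null
python3 -c "
from h import *
A=axes(r.get_state()['tcp_rot']);c=np.array([-.824,-.010,.566]);print(r.get_state()['position'],A@c);go([.54,.073,.117])"
```

```text
[ 0.53144296 -0.16056637  0.1214693 ] [-0.00357811  0.00187849 -0.99970779]
shift [  11.4 -232.5   21.1] yaw_y -86.2 tilt 55.3 z [ 0.821  0.05  -0.569] n 234.0 j [-0.6   0.23  2.2   1.79  0.55 -0.68]
```

```bash

python3 -m handwheel '[[40,2,-40,4,0],[40,4,-80,8,0],[40,6,-120,12,0],[40,8,-160,15,0],[40,10,-200,18,0],[40,11,-232,21,0],[40,11,-232,21,0],[40,11,-232,21,0]]'|sed -n 1,4p
python3 -c "
from h import *
A=axes(r.get_state()['tcp_rot']);c=np.array([-.824,-.010,.566]);print(A@c);go([.66,.073,.113])"
```

```text
time_s: 39.38
position: [0.5407, 0.0738, 0.119]
tcp_rot: [0.884, 0.031, 0.466, -0.013]
force: [0.7, -0.0, -5.3]
[ 0.00152913  0.0036003  -0.99970831]
shift [ 62.3   8.7 101.6] yaw_y -86.2 tilt 55.6 z [ 0.824  0.051 -0.565] n 119.0 j [ 0.07  0.18  2.28  3.17  0.28 -1.6 ]
```

```bash

python3 -m handwheel '[[40,15,2,25,0],[40,31,4,50,0],[40,47,6,76,0],[40,62,9,102,0],[40,62,9,102,0]]'|sed -n 1,4p
python3 -c "
from h import *
A=axes(r.get_state()['tcp_rot']);c=np.array([-.824,-.010,.566]);print(A@c);go([.66,.073,.102]);print(-A.T@[0,0,1])"
```

```text
time_s: 40.0
position: [0.661, 0.0706, 0.111]
tcp_rot: [0.884, 0.03, 0.466, -0.012]
force: [0.3, -0.2, -5.9]
[ 7.18070635e-07  2.63719320e-03 -9.99712481e-01]
shift [-7.9 -2.5  4.4] yaw_y -86.3 tilt 55.5 z [ 0.823  0.049 -0.566] n 9.0 j [ 0.05  0.4   1.97  3.1   0.21 -1.54]
[-0.82434901 -0.00737046  0.56603391]
```

```bash

python3 -m handwheel '[[40,-5,0,3.4,0],[40,-7.4,0,5.1,0],[40,-8.6,0,5.9,0],[40,-9.5,0,6.5,0],[40,-9.5,0,6.5,0]]'|sed -n 1,4p
```

```text
time_s: 40.62
position: [0.6592, 0.0716, 0.0987]
tcp_rot: [0.885, 0.031, 0.465, -0.012]
force: [-3.6, -1.4, 1.4]
```

```bash

python3 -m handwheel '[[48,0,0,0,0],[52,0,0,0,0],[66,0,0,0,0],[66,0,0,0,0]]'|sed -n 1,5p
python3 -m handwheel '[[66,0,0,-20,0],[66,0,0,-60,0],[66,0,0,-120,0],[66,0,0,-120,0]]'|sed -n 1,4p
python3 -c "
from h import *
go([.54,0,.16]);save(r.camera('scene'),'placedA.png')
for n in('scene','top'):
    c=r.camera(n);print([ (round(d['p'],2),np.round(d['pixel'])) for d in r.place_of(n,'case_a')])"
```

```text
time_s: 41.12
position: [0.6589, 0.0716, 0.0979]
tcp_rot: [0.885, 0.031, 0.464, -0.012]
force: [-0.9, 0.3, -1.0]
opening: 0.0652
time_s: 41.62
position: [0.5593, 0.0657, 0.1695]
tcp_rot: [0.884, 0.031, 0.467, -0.012]
force: [0.8, 0.3, 0.4]
shift [-21.6  64.3 -13.8] yaw_y -86.2 tilt 55.6 z [ 0.824  0.05  -0.564] n 69.0 j [ 0.05  0.08  2.21  3.05  0.12 -1.5 ]
[(0.87, array([371., 134.])), (0.73, array([371., 275.])), (0.39, array([284.,  76.]))]
[(0.85, array([222., 303.])), (0.82, array([390., 216.])), (0.65, array([295., 137.]))]
```

View pics/placedA.png

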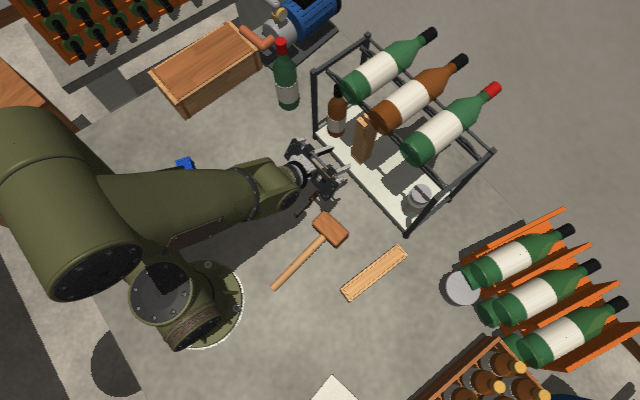

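The picture shows case A standing on the board at (362,140), nothing else disturbed. For B I need about 45° tilt again, so I'll pull in against the inner reach limit to lower it.

```bash
python3 -c "
from h import *
go([.45,.02,.11]);A=axes(r.get_state()['tcp_rot']);print((A.T@[-.97,0,-.2]).round(2))"
```

```text
shift [-110.    37.9  -61.8] yaw_y -86.3 tilt 55.2 z [ 0.82   0.049 -0.57 ] n 132.0 j [ 0.05  0.1   2.2   3.05  0.12 -1.5 ]
[-0.72 -0.06 -0.68]
```

```bash

python3 -m handwheel '[[94,-40,13,-22,0],[94,-80,26,-44,0],[94,-110,38,-62,0]]'|sed -n 1,2p
python3 -m handwheel '[[94,-1440,-100,-1360,0]]'>/dev/null
python3 -m handwheel '[[94,-1440,-100,-1360,0]]'>/dev/null
python3 -m handwheel '[[94,-1440,-100,-1360,0]]'|sed -n 1,4p
python3 -c "
from h import *
go([.45,.02,.11])"
```

```text
time_s: 42.25
position: [0.4481, 0.0199, 0.1093]
time_s: 42.62
position: [0.427, 0.0233, 0.1109]
tcp_rot: [0.906, 0.032, 0.422, -0.012]
force: [0.3, 0.5, 0.3]
shift [13.9  4.8 18.1] yaw_y -86.1 tilt 50.0 z [ 0.764  0.048 -0.643] n 23.0 j [-0.12 -0.1   2.52  2.38  0.2  -0.95]
```

```bash

python3 -m handwheel '[[94,-1600,-100,-1200,0]]'>/dev/null
python3 -m handwheel '[[94,-1600,-100,-1200,0]]'>/dev/null
python3 -m handwheel '[[94,-1600,-100,-1200,0]]'|sed -n 1,4p
python3 -c "
from h import *
print(np.array(r.get_state()['joint_pos']));go([.43,-.23,.12]);go([.44,-.243,.10],yaw=-90)"
```

```text
time_s: 43.0
position: [0.4102, 0.0321, 0.1172]
tcp_rot: [0.918, 0.036, 0.394, -0.019]
force: [0.1, 0.4, 0.2]
[-0.0965278  -0.17796114  2.51808486  1.58229591  0.13323043 -0.12935103]
shift [  2.4 262.8  -4.3] yaw_y -85.4 tilt 46.5 z [ 0.723  0.063 -0.688] n 263.0 j [-0.1  -0.18  2.52  1.58  0.13 -0.13]
shift [ -5.9 276.7  15.9] yaw_y -85.4 tilt 46.5 z [ 0.723  0.063 -0.688] n 277.0 j [-0.1  -0.18  2.52  1.58  0.13 -0.13]
turn [0.081, -3.061]
```

```bash

python3 -m handwheel '[[94,-2,50,-3,0.02],[94,-3,100,-3,0.04],[94,-4,150,0,0.06],[94,-5,200,3,0.081],[94,-5,250,8,0.081],[94,-5,278,15,0.081],[94,-5,278,15,0.081]]'|sed -n 1,3p
python3 -c "
from h import *
go([.4545,-.2457,.0864]);go([.5195,-.240,.0245],yaw=-89.8)"
```

```text
time_s: 43.88
position: [0.4401, -0.2458, 0.1007]
tcp_rot: [0.919, -0.003, 0.394, -0.036]
shift [-0.4  1.2 20.2] yaw_y -88.7 tilt 46.6 z [ 0.723  0.064 -0.688] n 20.0 j [-0.91  0.2   2.19  1.28  0.69 -0.36]
shift [ -0.4   1.2 110.2] yaw_y -88.7 tilt 46.6 z [ 0.723  0.064 -0.688] n 110.0 j [-0.91  0.2   2.19  1.28  0.69 -0.36]
turn [0.02, -3.122]
```

```bash

python3 -m handwheel '[[94,0,1,40,0.02],[94,0,1,80,0.02],[94,0,1,104,0.02],[94,0,1,110,0.02],[94,0,1,110,0.02],[40,0,1,110,0.02],[40,0,1,110,0.02],[40,0,1,110,0.02],[40,0,1,110,0.02],[40,0,1,110,0.02]]' 58
python3 -c "
from h import *
s=r.get_state();A=axes(s['tcp_rot']);c=A.T@[1,.003,0];print(s['grasp_force'],'c',c.round(4),A[:,2].round(3))
for t in np.arange(2.9,3.3,.03): print(round(t,2),(A@Ro.from_rotvec([0,0,t]).as_matrix()@c).round(3))
go([.5195,-.24,.10]);go([.52,.06,.10])"
```

```text
time_s: 45.12
position: [0.5197, -0.2386, 0.0268]
tcp_rot: [0.918, -0.011, 0.394, -0.039]
force: [-2.1, -0.5, 5.6]
opening: 0.0479
grasp_force: 23.0
23.01080931792967 c [0.689  0.0079 0.7247] [ 0.725  0.063 -0.686]
2.9 [ 0.064 -0.078 -0.995]
2.93 [ 0.061 -0.057 -0.996]
2.96 [ 0.058 -0.037 -0.998]
2.99 [ 0.056 -0.016 -0.998]
3.02 [ 0.054  0.004 -0.999]
3.05 [ 0.052  0.025 -0.998]
3.08 [ 0.051  0.046 -0.998]
3.11 [ 0.05   0.066 -0.997]
3.14 [ 0.05   0.087 -0.995]
3.17 [ 0.05   0.107 -0.993]
3.2 [ 0.051  0.128 -0.99 ]
3.23 [ 0.052  0.148 -0.988]
3.26 [ 0.053  0.169 -0.984]
3.29 [ 0.055  0.189 -0.98 ]
shift [ 52.8  -4.5 -50.5] yaw_y -89.4 tilt 46.7 z [ 0.725  0.063 -0.686] n 73.0 j [-0.75  0.48  2.06  1.59  0.57 -0.56]
shift [  38.1 -303.5  -31.3] yaw_y -89.4 tilt 46.7 z [ 0.725  0.063 -0.686] n 307.0 j [-0.75  0.48  2.06  1.59  0.57 -0.56]
```

```bash

python3 -m handwheel '[[40,0,0,0,0],[40,0,0,0,0],[40,8,0,-8,0],[40,24,-1,-23,0],[40,45,-3,-43,0],[40,65,-5,-62,0],[40,65,-5,-62,0]]'
python3 -c "
from h import *
go([.52,.06,.115])"
```

```text
time_s: 46.0
position: [0.5198, -0.2408, 0.1177]
tcp_rot: [0.918, -0.01, 0.395, -0.038]
force: [-0.0, 0.8, -4.4]
opening: 0.047
grasp_force: 56.9
shift [ -16.4 -299.7   20.6] yaw_y -89.3 tilt 46.7 z [ 0.725  0.062 -0.685] n 301.0 j [-0.75  0.27  2.04  1.26  0.6  -0.16]
```

```bash

python3 -m handwheel '[[40,-2,-45,2,0.1],[40,-4,-90,5,0.2],[40,-7,-135,8,0.35],[40,-9,-180,11,0.5],[40,-12,-225,14,0.65],[40,-14,-270,18,0.8],[40,-16,-300,20,0.95],[40,-16,-300,20,1.0]]'|sed -n 1,5p
python3 -c "
from h import *
go([.52,.06,.095]);s=r.get_state();print(np.array(s['joint_pos']));print(axes(s['tcp_rot'])@[.689,.0079,.7247])"
```

```text
time_s: 47.0
position: [0.5182, 0.0618, 0.1129]
tcp_rot: [0.801, -0.45, 0.325, -0.222]
force: [-0.8, 0.2, -4.0]
opening: 0.0464
shift [-3.5 11.4 13.5] yaw_y -139.4 tilt 46.4 z [ 0.721  0.064 -0.69 ] n 18.0 j [0.03 0.11 2.26 2.22 0.06 0.42]
[0.02559414 0.10993728 2.25800067 2.21961555 0.05678762 0.41958895]
[ 0.78180112 -0.55469855 -0.28472797]
```

```bash

python3 -m handwheel '[[40,-1,3,4,0.18],[40,-3,8,9,0.36],[40,-3,11,12,0.54],[40,-3,11,12,0.72],[40,-3,11,12,0.9],[40,-3,11,12,1.08],[40,-3,11,12,1.26],[40,-3,11,12,1.44],[40,-3,11,12,1.62],[40,-3,11,12,1.8]]'|sed -n 1,5p
python3 -c "
from h import *
go([.54,-.046,.118]);s=r.get_state();print(np.array(s['joint_pos']));A=axes(s['tcp_rot']);c=[.689,.0079,.7247];print(A@c)
for t in np.arange(0,.6,.04): print(round(t,2),(A@Ro.from_rotvec([0,0,t]).as_matrix()@c).round(3))"
```

```text
time_s: 48.25
position: [0.5195, 0.0581, 0.0964]
tcp_rot: [-0.143, 0.908, -0.028, 0.392]
force: [0.0, -0.2, -4.2]
opening: 0.0465
shift [   0.8 -108.1   -6.6] yaw_y 104.0 tilt 46.3 z [ 0.721  0.062 -0.69 ] n 108.0 j [0.02 0.15 2.26 2.6  0.1  1.84]
[0.01570216 0.15470258 2.26373254 2.59826852 0.09844612 1.83663481]
[ 0.07193915 -0.14155057 -0.9873002 ]
0.0 [ 0.072 -0.142 -0.987]
0.04 [ 0.066 -0.115 -0.991]
0.08 [ 0.061 -0.088 -0.994]
0.12 [ 0.056 -0.061 -0.997]
0.16 [ 0.052 -0.034 -0.998]
0.2 [ 0.049 -0.006 -0.999]
0.24 [ 0.047  0.021 -0.999]
0.28 [ 0.046  0.049 -0.998]
0.32 [ 0.045  0.076 -0.996]
0.36 [ 0.045  0.104 -0.994]
0.4 [ 0.046  0.131 -0.99 ]
0.44 [ 0.047  0.158 -0.986]
0.48 [ 0.049  0.185 -0.981]
0.52 [ 0.052  0.212 -0.976]
0.56 [ 0.056  0.239 -0.969]
```

```bash

python3 -m handwheel '[[40,0,-25,-2,0.1],[40,0,-55,-4,0.21],[40,0,-85,-6,0.21],[40,0,-108,-6,0.21],[40,0,-108,-6,0.21]]'|sed -n 1,5p
python3 -c "
from h import *
go([.658,-.046,.114]);s=r.get_state();print(np.array(s['joint_pos']));A=axes(s['tcp_rot']);c=[.689,.0079,.7247];print(A@c)"
```

```text
time_s: 48.88
position: [0.5394, -0.0423, 0.1002]
tcp_rot: [-0.048, 0.913, 0.006, 0.406]
force: [-0.7, 0.2, -5.4]
opening: 0.0462
shift [-88.9 -15.   78.4] yaw_y 95.3 tilt 47.9 z [ 0.741  0.05  -0.67 ] n 119.0 j [-0.26  0.19  2.22  1.89  0.26  2.55]
[-0.26416459  0.19086095  2.22365616  1.8868809   0.25683328  2.55117661]
[ 0.07735782 -0.01297498 -0.99690567]
```

```bash
python3 -c "
from h import *
go([.545,-.008,.118])"
```

```text
shift [-19.8  33.1  -6.1] yaw_y 95.3 tilt 47.9 z [ 0.741  0.05  -0.67 ] n 39.0 j [-0.26  0.19  2.22  1.89  0.26  2.55]
```

```bash

python3 -m handwheel '[[40,-10,16,-3,0],[40,-20,33,-6,0],[40,-20,33,-6,0],[40,-20,33,-6,0]]'|sed -n 1,5p
python3 -c "
from h import *
go([.652,-.008,.117]);s=r.get_state();print(np.array(s['joint_pos']));A=axes(s['tcp_rot']);c=[.689,.0079,.7247];print(A@c)"
```

```text
time_s: 49.38
position: [0.5449, -0.0052, 0.1145]
tcp_rot: [-0.049, 0.911, 0.005, 0.41]
force: [-0.2, -0.5, -5.6]
opening: 0.0465
shift [-72.2 -12.8  78.2] yaw_y 95.3 tilt 48.4 z [ 0.747  0.049 -0.663] n 107.0 j [-0.16  0.16  2.22  1.96  0.18  2.55]
[-0.15668674  0.15903895  2.2184096   1.96290652  0.1791798   2.55300537]
[ 0.08671225 -0.01555962 -0.99609858]
```

```bash

python3 -m handwheel '[[40,-18,-3,19,-0.04],[40,-36,-6,38,-0.04],[40,-54,-9,57,-0.04],[40,-72,-11,79,-0.04],[40,-72,-11,79,-0.04]]'|sed -n 1,5p
python3 -c "
from h import *
go([.654,-.006,.103]);s=r.get_state();print(np.array(s['joint_pos']));A=axes(s['tcp_rot']);c=[.689,.0079,.7247];print(A@c,-A.T@[0,0,1])"
```

```text
time_s: 50.0
position: [0.6498, -0.004, 0.1061]
tcp_rot: [-0.066, 0.906, -0.008, 0.419]
force: [0.5, 0.1, -4.8]
opening: 0.0468
shift [-0.1 -2.2  5.1] yaw_y 96.4 tilt 49.5 z [ 0.759  0.04  -0.649] n 6.0 j [-0.11  0.37  1.96  1.96  0.14  2.55]
[-0.11384561  0.37338147  1.96273361  1.95548583  0.13686435  2.55333664]
[ 0.10786985 -0.04921946 -0.99293255] [0.75731637 0.06926632 0.64936438]
```

```bash

python3 -m handwheel '[[40,2,0.2,1.6,0],[40,3.4,0.3,2.9,0],[40,4,0.4,3.4,0]]'|sed -n 1,5p
python3 -m handwheel '[[44,0,0,0,0],[44,0.8,0,0.6,0],[44,1.6,0.1,1.3,0],[44,2.4,0.2,1.9,0],[44,2.4,0.2,1.9,0]]' 12
python3 -c "
from h import *
go([.654,-.006,.098])"
```

```text
time_s: 50.38
position: [0.6489, -0.0038, 0.1018]
tcp_rot: [-0.065, 0.906, -0.008, 0.419]
force: [0.2, -0.5, -3.9]
opening: 0.0468
time_s: 51.0
position: [0.6504, -0.0039, 0.1008]
tcp_rot: [-0.065, 0.905, -0.008, 0.421]
force: [1.7, -2.5, 6.7]
opening: 0.0466
grasp_force: 11.9
shift [ 0.1 -2.2  4.5] yaw_y 96.4 tilt 49.8 z [ 0.763  0.04  -0.646] n 5.0 j [-0.11  0.39  1.97  2.08  0.15  2.43]
```

```bash

python3 -m handwheel '[[44,0.8,0,0.6,0],[44,1.5,0.1,1.3,0],[44,2.3,0.2,1.9,0],[44,2.3,0.2,1.9,0]]' 4
python3 - <<'E'
from h import *
go([.654,-.006,.098])
c=r.camera('scene');d=r.camera('top');p=lambda c,x,y:cv2.resize(np.array(c["pixels"])[y:y+100,x:x+133,::-1],None,fx=3,fy=3,interpolation=2)
cv2.imwrite("pics/b1.png",np.hstack([p(c,320,90),p(d,250,90)]))
E
```

```text
time_s: 51.5
position: [0.6501, -0.004, 0.0973]
tcp_rot: [-0.065, 0.905, -0.008, 0.42]
force: [1.7, -4.7, 5.3]
opening: 0.0457
grasp_force: 4.0
shift [-2.8 -2.5  2.5] yaw_y 96.4 tilt 49.7 z [ 0.762  0.04  -0.646] n 4.0 j [-0.11  0.39  1.97  2.12  0.15  2.39]
```

View pics/b1.png

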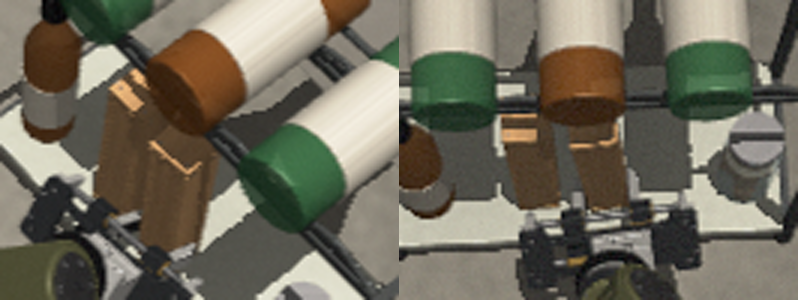

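The crop shows both cases upright side by side, B at about (180,190) in the left panel with the fingers still on it, and the half bottle and jar in place. I'll open slowly.

```bash

python3 -m handwheel '[[47,0,0,0,0],[48,0,0,0,0],[49,0,0,0,0],[51,0,0,0,0],[54,0,0,0,0],[57,0,0,0,0],[57,0,0,0,0]]'
python3 -m handwheel '[[57,0,0,-10,0],[57,0,0,-25,0],[57,0,0,-50,0],[57,0,0,-85,0],[57,0,0,-120,0],[57,0,0,-120,0]]'|sed -n 1,4p
python3 - <<'E'
from h import *
go([.55,0,.18])
c=r.camera('scene');d=r.camera('top');p=lambda c,x,y:cv2.resize(np.array(c["pixels"])[y:y+100,x:x+133,::-1],None,fx=3,fy=3,interpolation=2)
cv2.imwrite("pics/b2.png",np.hstack([p(c,320,90),p(d,250,90)]))
E
```

```text
time_s: 52.48
position: [0.6492, -0.0035, 0.0961]
tcp_rot: [-0.066, 0.905, -0.008, 0.419]
force: [1.1, 0.3, 0.0]
opening: 0.0569
grasp_force: 0.0
time_s: 53.22
position: [0.5561, -0.0019, 0.1521]
tcp_rot: [-0.063, 0.898, -0.016, 0.435]
force: [0.2, -0.5, -0.0]
shift [-18.2   0.2 -22.1] yaw_y 95.8 tilt 51.6 z [ 0.783  0.026 -0.621] n 29.0 j [-0.13  0.1   2.2   1.95  0.14  2.55]
```

View pics/b2.png

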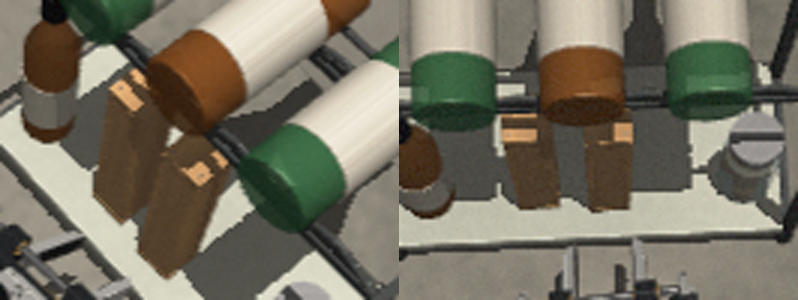

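```bash
python3 - <<'E'
from h import *
a=cv2.imread("pics/b2.png")
for n,off,ox in(('scene',(320,90),0),('top',(250,90),399)):
    c=r.camera(n)
    for nm,cx,cy in(("A",.660,.072),("B",.657,-.005)):
        f=lambda z:[[round(float((q-o)*3)) for q,o in zip(proj(c,[cx+dx,cy+dy,z]),off)] for dx,dy in((-.023,.023),(-.023,-.023),(.023,-.023))]
        print(n,nm,"foot",f(.05),"top",f(.27))
    # wood-coloured region below the tier: largest contours
    h=cv2.cvtColor(c["pixels"],cv2.COLOR_RGB2HSV);m=((h[...,0]<18)&(h[...,1]>80)&(h[...,2]>50)).astype(np.uint8)[off[1]:off[1]+100,off[0]:off[0]+133]
    for k in cv2.findContours(m,0,2)[0]:
        if cv2.contourArea(k)>80: print(" contour",(cv2.approxPolyDP(k,2,True)[:,0]*3).tolist())
E
```

```text
scene A foot [[93, 190], [120, 221], [153, 197]] top [[110, 80], [143, 116], [183, 89]]
scene B foot [[136, 244], [164, 277], [198, 252]] top [[163, 143], [197, 181], [237, 152]]
 contour [[201, 30], [153, 54], [144, 75], [135, 66], [108, 87], [93, 189], [117, 219], [150, 207], [138, 252], [165, 276], [195, 252], [231, 165], [198, 132], [243, 99], [234, 60]]
 contour [[39, 21], [24, 42], [24, 72], [36, 87], [60, 90], [75, 75], [78, 36], [66, 21]]
 contour [[327, 36], [366, 0], [321, 0]]
top A foot [[116, 206], [157, 206], [157, 166]] top [[98, 137], [147, 137], [147, 90]]
top B foot [[185, 208], [226, 208], [226, 169]] top [[180, 140], [229, 140], [229, 93]]
 contour [[12, 126], [15, 135], [0, 144], [0, 180], [24, 186], [42, 162], [33, 138]]
 contour [[213, 51], [150, 51], [141, 60], [144, 111], [102, 114], [120, 207], [156, 204], [153, 120], [177, 120], [186, 129], [192, 210], [225, 207], [231, 123], [222, 105], [222, 60]]
```

```bash
python3 -c "
from station import r
print(r.get_state()['time_s'],r.job_done())"
```

```text
the job is handed in; nothing more can be done
53.425 None
```

Job handed in at 53.4 s: both cases stand upright, heavy end down, on the rack's bottom board under the bottles and released. While tilting the tool, the open fingers pressed on the upper-tier bottles (about 71 N at the wrist), which may breach the 40 N limit; the pictures before and after show those bottles unmoved.

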